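# Jack up the hinged hob at its lift clip and hold it

### The arm

A 6-joint arm with a two-finger parallel gripper is mounted at the origin on the work surface. World frame = base frame: x ahead of the robot, y to its left, z up, the work surface at z = 0. Lengths are in mm, angles in rad, forces in N, time in s.
With the tool pointing down it reaches from about 400 to 925 mm from the base axis. Payload 12.5 kg.
Tool frame: the origin (TCP) lies on the mounting face of the last link; the fingertips stand 190 mm ahead of it and the grasp point (between the pads) lies 171 mm ahead of it; z points along the fingers, y is the line along which they close (so a half turn about z gives the same grasp; the last joint's range is limited). The gripper opens to 95 mm and grips with 3 to 60 N. Pads are 20 mm wide; open, the fingers measure 119 mm over their backs; the gripper's body (75 mm by 180 mm) begins 59 mm behind the grasp point.
Start: joints at [1.145, 0.491, 1.559, -0, 1.092, -0.106], TCP at [196.462, 593.319, 404.761] pointing down, gripper open.
Joint ranges: [-3.1, 3.1], [-0.84, 2.19], [0.05, 2.79], [-1.13, 4.28], [0.06, 2.93], [-2.69, 2.69]. Speed limits (rad/s): [2.22, 2.22, 2.79, 3.14, 3.14, 3.14].

### API

Orientations are given as [roll, pitch, yaw] about the fixed x, y, z axes, in that order (R = Rz(yaw) Ry(pitch) Rx(roll)).
In Python, from cell import * gives the robot as it stands.
- The arm moves only by the tool arm_command, never from a script. Its argument "rows" is a list that holds one entry, the list of rows, each a list of 7 numbers: the shift along the tool's x, y, z normalised to -1 to 1, where 1 is 0.15 m, then the turn, a rotation vector about the tool's x, y, z normalised to -1 to 1, where 1 is 360 degrees, then the opening, from -1 (shut) to 1 (fully open). A call has 1 to 10 rows; each row is the pose to reach, as a shift and turn from the pose commanded when the call began, along the tool's axes at that moment, turning the shorter way round; what a row does not reach only later rows make up. A row lasts 1/12 s, in which the tool goes at most 41.7 mm and 7.16 degrees, less where a joint would pass 70% of its speed; a pose out of reach is approached as far as the arm can. A call with a number of a shift or a turn outside -1 to 1 is refused whole. A call with a gripper value outside its range is refused whole. The fingers move at their own pace and stop on an object; the grip force is fixed at half the most. Time passes only in rows, so rows that repeat a pose let the fingers close. It gives the time, the measured TCP pose, the force, the opening and the grip force at its end, in the units of the state.
- state(): the state, without advancing time (a new reading comes with each control period).
- read_camera(name): name is "scene" or "top" or "wrist"; returns (picture, depth): 384x512x3 uint8, red, green, blue; 384x512 float32, mm along the optical axis (not along the pixel's ray), 0 where there is no reading.
- get_calibration(name): a dict with "camera_matrix" (3x3 intrinsics, pixels), "D" ([k1, k2, p1, p2, k3] as OpenCV has them; the pictures are not rectified), "position" and "orientation" of the camera in the world; the wrist camera has in their place "hand_eye" (4x4, takes a point from camera to tool coordinates, whose origin is the TCP and whose axes are the flange's). Camera axes: x right, y up, looking along -z (the intrinsics and any distortion apply to the point x, -y, -z); pixel columns grow to the right and rows downward; lengths in mm; the calibration is good to about 2 mm. A picture is of the moment at which its call begins: read the wrist's pose just before it. get_calibration takes no time and is no camera call.
- job_done(): hands the job in; it is judged then, once.
The state is a dict: "t": time; "joints": joint angles; "qvel": joint speeds; "tau": joint torques, N m; "eef_pos": TCP position; "tcp_rot": TCP orientation; "ft_force": force on the tool from outside, world axes, zero at the start; "moment": the same for the moment, N m; "opening": opening from 0.0 (shut) to 1.0 (fully open); "grip_force": force on a finger pad.
Only numpy, scipy, OpenCV 4.12 (cv2) and the standard library are available. Lean on these libraries where they do the work, as an engineer would, in place of code of your own. Each camera call takes 0.05 s, during which the arm holds its last target. There are 200 camera calls.

### The job

Slide the red jack squarely up to the hob until its nose is flush against the white plinth, with its saddle centred right under the pad of the yellow lift clip. Pump the handle all the way down once as a trial lift, let the hob down again gently until it rests closed, then push the handle all the way down a second time and finish while still holding it there, so that the jack alone carries the hob's raised front edge. Leave the bottle, the mug and the bowl alone.

Things in the scene. Friction and masses are not known exactly. Their poses are not given: they have to be found in the camera images.
- plinth: White fixed box at the robot's left, 250 mm deep (x), 360 mm wide (y), 66 mm high. Origin: centre of its underside. +x points to its back, away from the jack; its upright front face is the plane x = -125 mm. The black hob on it overhangs this face by 50 mm, leaving 66 mm free height below (62 mm under the clip's pad).
- hob (a joint): Black glass hob with two grey cooking rings, 300 mm deep, 380 mm wide, 18 mm thick, 1.3 to 2.5 kg, lying on the plinth, top 84 mm above the worktop. Hinged along its back edge, 275 mm behind the lift point. 0 = closed on the plinth; positive (rad) = front edge raised; a full stroke of the jack gives about 0.09. It falls shut when not carried.
- lift_point (a point): Centre of the underside of the lift clip's black pad, 62 mm above the worktop when closed. The clip is a yellow 40 mm wide clamp with a black line across its top on the hob's front edge, up to 75 mm left or right of the edge's middle; it stays there. Pad 44 mm (plinth x) by 40 mm (y), centred 30 mm in front of the plinth's front face.
- jack: Loose red lever jack, about 0.9 kg, to be slid on the worktop. Origin: underside of its base, 115 mm behind the nose; +x points to the nose. Base plate x = -190 to +115 mm, 90 mm wide (y), 10 mm thick. Saddle at x = +85 mm, y = 0. Two red cheeks (x = -3 to 43 mm, 52 mm wide over all, 88 mm high) carry the handle's pivot at x = +20 mm, height 75 mm.
- jack_nose (a point): Middle of the base's front edge at the worktop (jack x = +115 mm); this edge goes flush against the plinth's front face. Axes as the jack's.
- saddle_top (a point): Centre of the top of the round steel saddle, 32 mm across: 52 mm above the worktop with the handle up, 88 mm with the handle fully down (unloaded). It moves straight up with the handle, 48 mm per rad.
- pump_handle (a joint): The jack's handle angle: 0 = fully up (rising 0.6 rad backwards from the pivot), 0.75 rad = fully down on its stop (0.15 rad below level). A spring and the hob's weight raise it again when it is let go; pushing it down takes about 3 to 9 N at the bar.
- handle_bar (a point): Centre of the black rubber cross bar at the handle's end, 20 mm thick, 100 mm long across the jack, 130 mm from the pivot. With the handle up: jack x = -87 mm, height 148 mm; fully down: jack x = -109 mm, height 56 mm.
- oil_bottle: Bystander: green glass bottle, 64 mm across, 170 mm high; origin at the centre of its underside.
- mug: Bystander: white mug, 80 mm across, 90 mm high; origin at the centre of its underside.
- bowl: Bystander: blue bowl, 130 mm across, 55 mm high; origin at the centre of its underside.
- jack_fin (a point): Centre of the steel fin on the jack's tail, to be gripped from above to slide the jack: jack x = -165 mm, y = 0, height 31 mm. It is 40 mm long (x), 14 mm thick (y) and reaches from 10 to 52 mm above the worktop. Axes as the jack's.

How it is judged:
By the outcome, as a careful person would: the job done as asked, in the order asked, and still so for the second after the job is handed in, while the arm keeps its last pose, push and grip.
It also fails if it takes over 59 s, if anything falls off the work surface, if the arm or the gripper's body presses on something with over 40 N, if the wrist force passes 120 N, or if a joint passes its speed limit or range.

## Working session

There is one attempt and no reset: what is moved stays moved. The work goes in short steps, Python scripts to look and compute and a tool call to move; the robot and the scene stay as the last step left them, time stands still between calls to the robot, and variables do not carry over. Pictures are saved under pics/ and viewed, at most 10 in all, crops included, and the job is handed in when it is done.

Besides the shell and the picture viewer there is one more tool, called in YAML: its name, and indented under it one key for each argument. arm_command: Moves the arm, as the interface text tells. Its arguments: {"type":"object","properties":{"rows":{"type":"array","items":{"type":"array","items":{"type":"array","items":{"type":"number","minimum":-1,"maximum":1}}}}},"required":["rows"]}

```bash
ls; mkdir -p pics; python3 - <<'E'
from cell import *
import cv2,numpy as np
s=state();print(s)
for n in("scene","top"):
    p,d=read_camera(n);cv2.imwrite(f"pics/{n}0.png",p[:,:,::-1]);np.savez(f"{n}0.npz",p=p,d=d)
    print(n,get_calibration(n))
print(get_calibration("wrist"))
E
```

```text
pics
{'t': 0.0, 'joints': array([ 1.14540268e+00,  4.91573962e-01,  1.55947657e+00,  2.94276329e-05,
        1.09169406e+00, -1.05607934e-01]), 'qvel': array([ 0.00056577,  0.00018642, -0.00024889,  0.00101976, -0.00019711,
       -0.00024857]), 'tau': array([-1.88320497e-03, -6.12640715e+01, -2.58175153e+01,  6.91307872e-02,
        4.82061657e-02, -7.41707709e-05]), 'eef_pos': array([196.44242386, 593.28599129, 404.14333597]), 'tcp_rot': array([-3.14044988e+00, -1.47381655e-04,  2.82179327e+00]), 'ft_force': array([-0.0514301 ,  1.03780104,  0.00400148]), 'moment': array([-0.0400475 ,  0.02685354,  0.02347026]), 'grip_force': 0.0, 'opening': 0.997494545238847}
scene {'camera_matrix': array([[445.61154954,   0.        , 256.2711041 ],
       [  0.        , 445.61154954, 184.91741224],
       [  0.        ,   0.        ,   1.        ]]), 'D': array([0.04769244, 0.        , 0.        , 0.        , 0.        ]), 'position': array([1303.31776853,  697.54096327, 1000.88899693]), 'orientation': array([ 0.85776554, -0.00867368,  2.30782293])}
top {'camera_matrix': array([[356.10217889,   0
[... 243 characters left out ...]
  21.85350853, 1173.95960528]), 'orientation': array([ 0.16406977, -0.00999967, -1.55365283])}
{'camera_matrix': array([[300.81607276,   0.        , 257.35056895],
       [  0.        , 300.81607276, 192.45937659],
       [  0.        ,   0.        ,   1.        ]]), 'D': array([-0.04824769,  0.        ,  0.        ,  0.        ,  0.        ]), 'hand_eye': array([[ 3.64213723e-04,  9.70985717e-01,  2.39137208e-01,
         6.61963770e+01],
       [ 9.99999488e-01, -5.79479449e-04,  8.29869738e-04,
         1.03165620e+00],
       [ 9.44366760e-04,  2.39136783e-01, -9.70985431e-01,
         1.90386286e+01],
       [ 0.00000000e+00,  0.00000000e+00,  0.00000000e+00,
         1.00000000e+00]])}
```

View pics/top0.png

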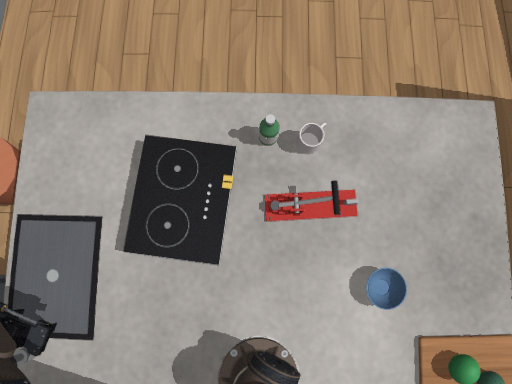

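View pics/scene0.png

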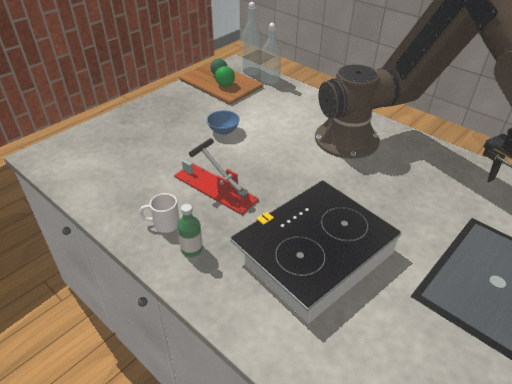

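The top view shows the hob (centre about 180,200) with the yellow clip at (228,182). The jack lies at (265–357, 190–220) with its saddle at (275,206) on the left, its bar at (336,197) and its fin at (350,202). The bottle (269,130) and mug (312,134) are uphill of it, and the bowl is at (386,288).

```bash
cat > h.py <<'E'
import cv2,numpy as np
from scipy.spatial.transform import Rotation as Ro
from cell import get_calibration
def cam(n,s=None):
    c=get_calibration(n)
    if "hand_eye" in c:
        T=np.eye(4);T[:3,:3]=Ro.from_euler('xyz',s["tcp_rot"]).as_matrix();T[:3,3]=s["eef_pos"];T=T@c["hand_eye"]
        return c,T[:3,:3],T[:3,3]
    return c,Ro.from_euler('xyz',c["orientation"]).as_matrix(),np.array(c["position"])
def ray(C,uv):
    c,R,p=C
    q=cv2.undistortPoints(np.array(uv,float).reshape(-1,1,2),c["camera_matrix"],c["D"])[:,0]
    return np.c_[q[:,0],-q[:,1],-np.ones(len(q))]@R.T,p
def onz(C,uv,z):
    d,p=ray(C,uv);return p+d*((z-p[2])/d[:,2])[:,None]
def pts(C,uv,dep):
    d,p=ray(C,uv);return p+d*np.asarray(dep)[:,None]
def cloud(C,d):
    v,u=np.indices(d.shape);return pts(C,np.c_[u.ravel(),v.ravel()],d.ravel()).reshape(*d.shape,3)
def rect(P):
    (c,wh,a)=cv2.minAreaRect(P[:,:2].astype(np.float32));return np.round(c,1),np.round(wh,1),round(a,2)
E
cat > m.py <<'E'
from h import *
for n in("top","scene"):
    f=np.load(n+"0.npz");p,d=f["p"],f["d"];C=cam(n);X=cloud(C,d);hsv=cv2.cvtColor(p,cv2.COLOR_RGB2HSV)
    H,S,V=[hsv[...,i].astype(int) for i in range(3)];uv=np.dstack(np.indices(d.shape)[::-1])
    reg=(X[...,0]>150)&(X[...,0]<800)&(X[...,1]>-450)&(X[...,1]<620)&(d>0)
    def show(name,m,z=None):
        m=m&reg
        if not m.any():print(name,'none');return
        k,l,st,_=cv2.connectedComponentsWithStats(m.astype(np.uint8));i=1+np.argmax(st[1:,4]);m=l==i
        Q=X[m];R=rect(Q if z is None else onz(C,uv[m],z));print(n,name,m.sum(),'med',np.median(Q,0).round(1),'rect',*R)
        return m
    red=((H<6)|(H>174))&(S>150)&(V>60)
    show('redbase',red&(X[...,2]<25),10); show('cheeks',red&(X[...,2]>40))
    show('yellow',(H>18)&(H<32)&(S>150)&(V>120)&(X[...,2]>60))
    show('hob',(X[...,2]>72)&(X[...,2]<97)&(X[...,1]>100),84)
    show('bar',(V<60)&(X[...,2]>120)&(X[...,1]<100)&(X[...,0]>250)&(X[...,1]>-200))
    show('green',(H>40)&(H<85)&(S>80)&(X[...,2]>20)&(X[...,0]>350))
    show('blue',(H>95)&(H<120)&(S>100)&(X[...,2]>30))
    show('mug',(X[...,2]>70)&(S<60)&(X[...,0]>450)&(X[...,1]<100)&(X[...,1]>-150))
    t=(X[...,2]>25)&(X[...,0]>330)&(X[...,0]<480)&(X[...,1]<80)&(X[...,1]>-250)&(S<90)
    show('grey',t)
    m=t&reg&(X[...,2]<62);print(n,'fin/saddle pts');[print(x.round(0),hsv[a,b]) for x,(b,a) in list(zip(X[m],uv[m]))[::max(1,m.sum()//25)]]
E
python3 m.py
```

```text
top redbase 1204 med [ 534.1 -184.4    9.8] rect [ 547.4 -166.2] [ 86.9 301.1] 4.31
top cheeks 54 med [ 562.6 -101.8   86.3] rect [ 563.7 -107.9] [ 7.9 45.1] 5.22
top yellow 6 med [626.6 103.2  82.8] rect [625.8 102.7] [16.4  2.8] 72.5
top hob 11177 med [541.9 251.5  83.6] rect [551.6 250. ] [299.3 377.1] 83.18
bar none
top green 236 med [767.6 -18.7 116.4] rect [774.3 -21.3] [57.1 48. ] 89.77
top blue 377 med [ 270.9 -416.1   43.7] rect [ 284.1 -391. ] [122.6 117.4] 1.17
top mug 136 med [681.1  92.9  82.8] rect [675.9  92.3] [16.3 92.9] 87.1
grey none
top fin/saddle pts
scene redbase 995 med [ 567.9 -190.6   11.3] rect [ 551.7 -163.3] [ 90.7 303. ] 4.46
scene cheeks 27 med [ 568.6 -109.5   87.6] rect [ 567.6 -107.6] [ 5.2 45.6] 3.65
scene yellow 108 med [608.5 111.5  87.9] rect [607.3 109.7] [30.1 43.7] 83.3
scene hob 11191 med [579.5 271.4  84.3] rect [558.2 255.3] [305.3 386.5] 83.33
bar none
scene green 46 med [797.2 -12.5 126.2] rect [794.5 -19. ] [41.1 10.9] 89.98
scene blue 8 med [ 240.5 -363.1   37.1] rect [ 257.2 -348.2] [68.  11.1] 48.28
scene mug 190 med [782.4  -9.3 158.2] rect [775.7  -9.1] [49.3 42.3] 85.73
grey none
scene fin/saddle pts
```

arm_command:
  rows:
    - [[-0.92,-0.84,-0.08,0,0,0,-1],[-0.92,-0.84,-0.08,0,0,0,-1],[-0.92,-0.84,-0.08,0,0,0,-1],[-0.92,-0.84,-0.08,0,0,0,-1],[-0.92,-0.84,-0.08,0,0,0,-1],[-0.92,-0.84,-0.08,0,0,0,-1]]

```text
t: 0.6
eef_pos: [289.3, 427.5, 417.1]
tcp_rot: [-3.141, 0.0, 2.819]
ft_force: [0.2, 0.1, -0.1]
opening: 0.635
grip_force: 0.0
```

arm_command:
  rows:
    - [[-0.92,-0.84,-0.08,0,0,0,1],[-0.92,-0.84,-0.08,0,0,0,1],[-0.92,-0.84,-0.08,0,0,0,1],[-0.92,-0.84,-0.08,0,0,0,1],[-0.92,-0.84,-0.08,0,0,0,1],[-0.92,-0.84,-0.08,0,0,0,1]]

```text
t: 1.1
eef_pos: [380.7, 265.1, 428.9]
tcp_rot: [3.142, 0.001, 2.819]
ft_force: [-0.0, 0.7, -0.4]
opening: 0.978
grip_force: 0.0
```

arm_command:
  rows:
    - [[-0.92,-0.84,-0.08,0,0,0,1],[-0.92,-0.84,-0.08,0,0,0,1],[-0.92,-0.84,-0.08,0,0,0,1],[-0.92,-0.84,-0.08,0,0,0,1],[-0.92,-0.84,-0.08,0,0,0,1],[-0.92,-0.84,-0.08,0,0,0,1]]

```text
t: 1.6
eef_pos: [472.4, 102.4, 440.6]
tcp_rot: [3.142, 0.001, 2.819]
ft_force: [-0.6, 0.0, -0.3]
opening: 0.998
grip_force: 0.0
```

arm_command:
  rows:
    - [[-0.92,-0.84,-0.08,0,0,0.2,1],[-0.92,-0.84,-0.08,0,0,0.2,1],[-0.92,-0.84,-0.08,0,0,0.2,1],[-0.92,-0.84,-0.08,0,0,0.2,1],[-0.92,-0.84,-0.08,0,0,0.2,1],[-0.92,-0.84,-0.08,0,0,0.2,1],[-0.92,-0.84,-0.08,0,0,0.2,1],[-0.92,-0.84,-0.08,0,0,0.2,1],[-0.92,-0.84,-0.08,0,0,0.2,1],[-0.92,-0.84,-0.08,0,0,0.2,1]]

```text
t: 2.43
eef_pos: [562.3, -57.0, 452.2]
tcp_rot: [-3.141, -0.001, 1.567]
ft_force: [0.3, 0.7, 0.1]
opening: 0.999
grip_force: 0.0
```

```bash
python3 - <<'E'
from cell import *
import cv2,numpy as np,pickle
s=state();p,d=read_camera("wrist");cv2.imwrite("pics/w1.png",p[:,:,::-1]);np.savez("w1.npz",p=p,d=d);pickle.dump(s,open("w1.pkl","wb"));print(s["eef_pos"])
E
```

```text
[562.32842495 -56.9856319  452.23896534]
```

View pics/w1.png

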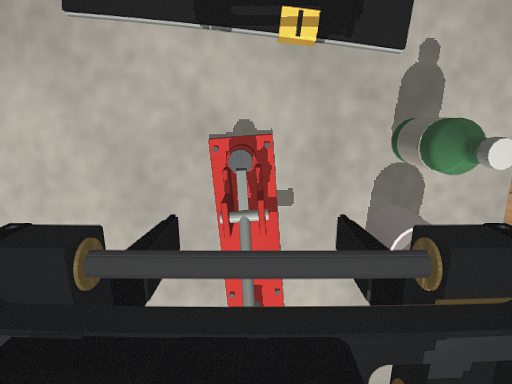

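The wrist view shows the clip at (300,25) with its black line, the hob's front edge running from (63,12) to (405,50), the jack's nose edge from (210,138) to (272,131), and the saddle at (240,160).

```bash
cat > w.py <<'E'
from h import *
import pickle,sys
k=sys.argv[1]
f=np.load(k+".npz");p,d=f["p"],f["d"];C=cam("wrist",pickle.load(open(k+".pkl","rb")));X=cloud(C,d);hsv=cv2.cvtColor(p,cv2.COLOR_RGB2HSV)
H,S,V=[hsv[...,i].astype(int) for i in range(3)];v,u=np.indices(d.shape)
def P(m,z): return onz(C,np.c_[u[m],v[m]],z)
Z=X[...,2]
red=((H<6)|(H>174))&(S>150)&(V>60)&(v<225)
def big(m):
    n,l,st,_=cv2.connectedComponentsWithStats(m.astype(np.uint8));return l==1+np.argmax(st[1:,4])
b=big(red&(Z<22)&(d>0));print('red base',rect(P(b,10)),'z',np.median(Z[b]))
# side edges: leftmost/rightmost red per row, base rows only
rows=[r for r in range(140,210) if b[r].any()]
for nm,fn in(('L',np.min),('R',np.max)):
    e=np.array([[fn(u[r][b[r]])+(-.5 if nm=='L' else .5),r] for r in rows]);Q=onz(C,e,10)
    a=np.polyfit(Q[:,1],Q[:,0],1);res=Q[:,0]-np.polyval(a,Q[:,1]);ok=abs(res)<3;a=np.polyfit(Q[ok,1],Q[ok,0],1);print(nm,'x at y=-80',np.polyval(a,-80).round(1),'yaw',np.degrees(np.arctan2(1,a[0])).round(2),ok.sum())
# nose: topmost red per column
cols=[c for c in range(205,280) if b[:,c].any()]
e=np.array([[c,v[:,c][b[:,c]].min()-.5] for c in cols]);Q=onz(C,e,10);ok=abs(Q[:,1]-np.median(Q[:,1]))<8
a=np.polyfit(Q[ok,0],Q[ok,1],1);print('nose slope deg',np.degrees(np.arctan(a[0])).round(2),'y at x550',np.polyval(a,550).round(1),Q[ok][[0,-1]].round(1))
# yellow
y=(H>18)&(H<32)&(S>150)&(V>120)&(v<60);yt=big(y);print('yellow z',np.percentile(Z[yt],[5,50,95]).round(1),rect(P(yt&(Z>84),88)))
bl=(V<60)&(u>285)&(u<315)&(v>8)&(v<38)&(Z>85)&(Z<95);print('n blackline',bl.sum())
print('yellow cols by row',[(r,u[r][y[r]].min(),u[r][y[r]].max(),[c for c in range(u[r][y[r]].min(),u[r][y[r]].max()) if not y[r,c]]) for r in range(6,46,4) if y[r].any()])
# hob front edge by height step
m=(Z>79)&(Z<92)&(v<70)&(d>0)
e=np.array([[c,v[:,c][m[:,c]].max()+.5] for c in range(70,400) if m[:,c].any() and not(270<c<330)]);Q=onz(C,e,84)
a=np.polyfit(Q[:,0],Q[:,1],1);r=Q[:,1]-np.polyval(a,Q[:,0]);ok=abs(r)<3;a=np.polyfit(Q[ok,0],Q[ok,1],1);print('hob front slope deg',np.degrees(np.arctan(a[0])).round(2),'y at x550',np.polyval(a,550).round(1),'x ends',Q[[0,-1]].round(1),ok.sum(),r.std().round(2))
# saddle
s=(Z>46)&(Z<60)&(S<60)&(u>220)&(u<262)&(v>140)&(v<180)&(d>0);s=big(s);Q=P(s,52);c,rad=cv2.minEnclosingCircle(Q[:,:2].astype(np.float32));print('saddle',s.sum(),np.round(c,1),round(rad,1),np.median(Z[s]).round(1),Q.mean(0).round(1))
E
python3 w.py w1
cat > t2.py <<'E'
from h import *
E
python3 - <<'E'
import sys;sys.path.insert(0,'.')
import cv2
p=cv2.imread('pics/w1.png');cv2.imwrite('pics/c1.png',cv2.resize(p[0:190,190:350],None,fx=3.1,fy=3.1,interpolation=cv2.INTER_NEAREST))
E
```

```text
red base (array([543.7, -79. ]), array([ 89., 133.]), 4.37) z 11.009395522001483
L x at y=-80 499.1 yaw 94.36 70
R x at y=-80 588.2 yaw 94.24 70
nose slope deg 3.94 y at x550 -12.1 [[495.7 -16.1  10. ]
 [583.3 -16.6  10. ]]
yellow z [71.7 87.6 89.1] (array([607. , 106.9]), array([35.2, 40.7]), 83.33)
n blackline 96
yellow cols by row [(6, np.int64(282), np.int64(290), []), (10, np.int64(281), np.int64(319), [299, 300, 301, 302]), (14, np.int64(281), np.int64(319), [298, 299, 300, 301, 302]), (18, np.int64(281), np.int64(318), [297, 298, 299, 300, 301, 302]), (22, np.int64(280), np.int64(318), [297, 298, 299, 300, 301]), (26, np.int64(280), np.int64(317), [297, 298, 299, 300]), (30, np.int64(279), np.int64(317), [297, 298, 299, 300]), (34, np.int64(279), np.int64(316), [296, 297, 298, 299]), (38, np.int64(278), np.int64(314), [301, 309, 310, 311, 312]), (42, np.int64(281), np.int64(313), [])]
hob front slope deg -6.55 y at x550 104.4 x ends [[361.5 126.3  84. ]
 [718.   85.8  84. ]] 271 0.46
saddle 477 [541.4 -43.5] 16.8 53.1 [541.1 -42.7  52. ]
```

View pics/c1.png

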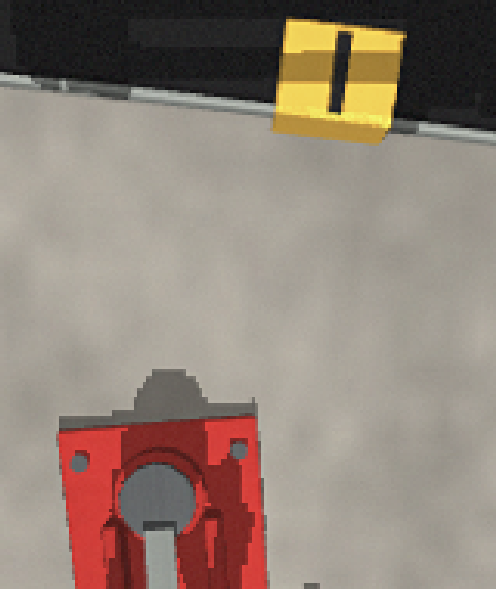

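The crop confirms a clean clip outline with its line about (340,70) in the crop, and the saddle disc about (157,495). In the world frame:

| Item | Measured | Check |
|---|---|---|
| Saddle | (541, −43) at z 53 | Radius 16.8 |
| Jack yaw | 94.3° | – |
| Plinth yaw | 83.35° | – |
| Fin, now | About (560, −292) | – |
| Fin, target | About (579, −131) | – |

Next I move above the fin.

arm_command:
  rows:
    - [[-0.8,0,0,0,0,0,1],[-0.8,0,0,0,0,0,1],[-0.8,0,0,0,0,0,1],[-0.8,0,0,0,0,0,1]]

```text
t: 2.82
eef_pos: [562.6, -182.2, 452.1]
tcp_rot: [-3.141, 0.001, 1.572]
ft_force: [0.0, 0.5, 0.1]
opening: 1.002
grip_force: 0.0
```

arm_command:
  rows:
    - [[-0.803,-0.007,0.2,0,0,-0.0125,1],[-0.803,-0.007,0.6,0,0,-0.0125,1],[-0.803,-0.007,0.6,0,0,-0.0125,1],[-0.803,-0.007,0.6,0,0,-0.0125,1],[-0.803,-0.007,0.6,0,0,-0.0125,1],[-0.803,-0.007,0.6,0,0,-0.0125,1]]

```text
t: 3.32
eef_pos: [561.7, -298.7, 361.3]
tcp_rot: [-3.14, -0.002, 1.652]
ft_force: [0.2, 0.4, 0.1]
opening: 1.002
grip_force: 0.0
```

```bash
python3 - <<'E'
from cell import *
import cv2,numpy as np,pickle
s=state();p,d=read_camera("wrist");cv2.imwrite("pics/w2.png",p[:,:,::-1]);np.savez("w2.npz",p=p,d=d);pickle.dump(s,open("w2.pkl","wb"));print(s["eef_pos"],s["tcp_rot"])
E
```

```text
[ 561.69725677 -298.65100043  361.27337998] [-3.13952690e+00 -2.16677017e-03  1.65163966e+00]
```

View pics/w2.png

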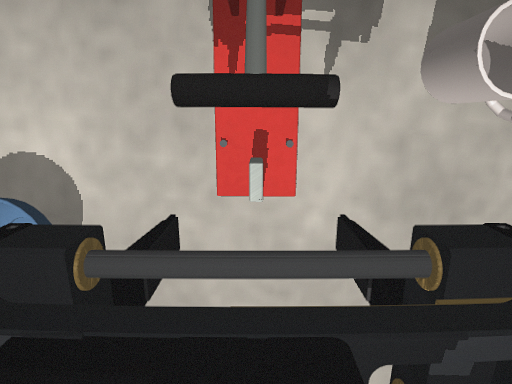

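Wrist view: the fin is straight ahead at (257,160–200), the bar at (255,90), the mug at the right (rim from 478) and the bowl far left. I compute the fin and the mug clearance.

```bash
python3 - <<'E'
from h import *
import pickle
f=np.load("w2.npz");p,d=f["p"],f["d"];C=cam("wrist",pickle.load(open("w2.pkl","rb")));X=cloud(C,d);Z=X[...,2]
v,u=np.indices(d.shape)
m=(u>235)&(u<280)&(v>140)&(v<215)&(Z>40)&(Z<62);print('fin',m.sum(),rect(onz(C,np.c_[u[m],v[m]],52)),np.median(Z[m]))
m=(u>150)&(u<360)&(v>60)&(v<115)&(Z>130)&(Z<175);print('bar',m.sum(),rect(X[m]),np.percentile(Z[m],[5,50,95]))
m=(u>430)&(Z>70)&(Z<110)&(v<130);print('mug',X[m].min(0),X[m].max(0))
hsv=cv2.cvtColor(p,cv2.COLOR_RGB2HSV);H,S,V=cv2.split(hsv)
m=((H<6)|(H>174))&(S>150)&(V>60)&(Z<22)&(d>0);print('base',rect(onz(C,np.c_[u[m],v[m]],10)), 'tail y',onz(C,[[257,196.5]],10))
f=np.load("top0.npz");p,d=f["p"],f["d"];X=cloud(cam("top"),d);v,u=np.indices(d.shape)
m=(u>290)&(u<335)&(v>115)&(v<160)&(X[...,2]>70);print('mug top',X[m].min(0),X[m].max(0))
E
```

```text
fin 568 (array([ 559.9, -291. ]), array([13.6, 40.3]), 4.28) 52.89881050166838
bar 5879 (array([ 553.3, -209.9]), array([99.8, 29. ]), 4.28) [149.84519742 157.84410124 159.88057733]
mug [ 724.71306085 -195.71128408   70.02840723] [ 779.74214576 -119.21279238   92.93323829]
base (array([ 553.8, -215.1]), array([ 89. , 202.2]), 4.26) tail y [[ 562.95350382 -317.19327441   10.        ]]
mug top [ 380.10177684 -205.81597845   70.21339184] [ 813.75146113   21.85350853 1173.95960528]
```

arm_command:
  rows:
    - [[0.018,-0.008,0.25,0,0,0,1],[0.018,-0.008,0.5,0,0,0,1],[0.018,-0.008,0.7,0,0,0,1],[0.018,-0.008,0.85,0,0,0,1],[0.018,-0.008,0.95,0,0,0,1],[0.018,-0.008,1.0,0,0,0,1],[0.018,-0.008,1.0,0,0,0,1]]

```text
t: 3.95
eef_pos: [560.4, -295.1, 212.5]
tcp_rot: [-3.141, -0.001, 1.652]
ft_force: [0.0, -0.9, -0.3]
opening: 1.003
grip_force: 0.0
```

arm_command:
  rows:
    - [[0,0,0.02,0,0,0,1],[0,0,0.02,0,0,0,-1],[0,0,0.02,0,0,0,-1],[0,0,0.02,0,0,0,-1],[0,0,0.02,0,0,0,-1],[0,0,0.02,0,0,0,-1],[0,0,0.02,0,0,0,-1],[0,0,0.02,0,0,0,-1],[0,0,0.02,0,0,0,-1],[0,0,0.02,0,0,0,-1]]

```text
t: 4.78
eef_pos: [559.8, -296.5, 209.7]
tcp_rot: [3.142, -0.0, 1.65]
ft_force: [-0.1, 0.2, -0.3]
opening: 0.425
grip_force: 0.0
```

arm_command:
  rows:
    - [[0,0,0,0,0,0,-1],[0,0,0,0,0,0,-1],[0,0,0,0,0,0,-1],[0,0,0,0,0,0,-1],[0,0,0,0,0,0,-1],[0,0,0,0,0,0,-1],[0,0,0,0,0,0,-1],[0,0,0,0,0,0,-1]]

```text
t: 5.45
eef_pos: [559.8, -296.5, 209.7]
tcp_rot: [-3.142, -0.0, 1.65]
ft_force: [-1.3, -1.0, 0.4]
opening: 0.149
grip_force: 30.0
```

arm_command:
  rows:
    - [[0.04,0.009,0,0,0,0.001,-1],[0.12,0.024,0,0,0,0.004,-1],[0.22,0.044,0,0,0,0.008,-1],[0.34,0.067,0,0,0,0.012,-1],[0.46,0.091,0,0,0,0.016,-1],[0.58,0.115,0,0,0,0.02,-1],[0.7,0.139,0,0,0,0.024,-1],[0.8,0.159,0,0,0,0.028,-1],[0.87,0.172,0,0,0,0.03,-1],[0.893,0.177,0,0,0,0.031,-1]]

```text
t: 6.28
eef_pos: [575.7, -159.6, 209.6]
tcp_rot: [-3.141, 0.0, 1.457]
ft_force: [-1.8, -4.2, -1.5]
opening: 0.15
grip_force: 30.0
```

```bash
cat > snap.py <<'E'
from cell import *
import cv2,numpy as np,pickle,sys
k=sys.argv[1]
s=state();p,d=read_camera("wrist");np.savez(k+".npz",p=p,d=d);pickle.dump(s,open(k+".pkl","wb"));cv2.imwrite(f"pics/{k}.png",p[:,:,::-1])
p,d=read_camera("top");np.savez("top_"+k+".npz",p=p,d=d);cv2.imwrite(f"pics/top_{k}.png",p[:,:,::-1])
p2,d=read_camera("scene");np.savez("scene_"+k+".npz",p=p2,d=d)
q=np.vstack([p[100:270,120:380],p2[100:270,130:390]]);cv2.imwrite(f"pics/q_{k}.png",cv2.resize(q,None,fx=1.7,fy=1.7)[:,:,::-1])
print(s["t"],s["eef_pos"],s["tcp_rot"],s["ft_force"],s["opening"])
E
python3 snap.py a; cat > m2.py <<'E'
from h import *
import sys
k=sys.argv[1]
for n in("top","scene"):
    f=np.load(f"{n}_{k}.npz");p,d=f["p"],f["d"];C=cam(n);X=cloud(C,d);H,S,V=cv2.split(cv2.cvtColor(p,cv2.COLOR_RGB2HSV));v,u=np.indices(d.shape);Z=X[...,2]
    reg=(X[...,0]>480)&(X[...,0]<680)&(X[...,1]>-320)&(X[...,1]<230)&(d>0)
    red=((H<6)|(H>174))&(S>150)&(V>60)&reg&(Z<25)
    Q=onz(C,np.c_[u[red],v[red]],10);print(n,'base',len(Q),*rect(Q))
    yl=(H>18)&(H<32)&(S>150)&(V>100)&reg&(Z>40)&(Z<130)
    print(n,'yellow',yl.sum(),np.median(Z[yl]),*rect(X[yl]))
    hb=(Z>72)&(Z<135)&(X[...,1]>70)&(X[...,1]<480)&(X[...,0]>330)&(X[...,0]<760)&(d>0)&(S<120)
    P=X[hb];A=np.c_[P[:,:2],np.ones(len(P))]
    ok=np.ones(len(P),bool)
    for _ in range(4):
        a=np.linalg.lstsq(A[ok],P[ok,2],rcond=None)[0];ok=abs(P[:,2]-A@a)<4
    ex=np.array([.1158,.9933]);print(n,'hob tilt rad',round(float(np.arctan(-a[:2]@ex)),4),ok.sum(),'rect',*rect(P[ok]))
    sd=(Z>48)&(Z<95)&(V<230)&(S<60)&reg&(X[...,1]<70)&(X[...,1]>-60)
    if sd.any():print(n,'saddle-ish',sd.sum(),np.median(X[sd],0).round(1))
E
python3 m2.py a; echo; sed -i 's/E$/E/' w.py; python3 w.py a
```

```text
6.2833 [ 575.68073303 -159.59559913  209.62583509] [-3.14121992e+00  1.75053283e-04  1.45653791e+00] [-1.81841285 -4.15136035 -1.51587634] 0.1495479508463633
top base 287 [628.3 -18. ] [216.2  67.2] 66.54
top yellow 0 nan [0. 0.] [0. 0.] 0.0
top hob tilt rad 0.0015 8400 rect [553.  251.7] [297.8 376.4] 83.18
top saddle-ish 27 [603.6  22.6  81.7]
scene base 907 [587.7 -68.2] [222.3  88.9] 83.34
scene yellow 100 87.50605769392632 [605.9 108.1] [32.2 42.3] 88.84
scene hob tilt rad 0.0077 10358 rect [552.5 251.8] [303.5 380.8] 83.09
scene saddle-ish 141 [598.2  33.   77.8]

red base (array([ 581.4, -113.7]), array([88. , 89.1]), 83.47) z 10.964964281375984
L x at y=-80 540.7 yaw 83.31 70
R x at y=-80 629.9 yaw 83.69 70
nose slope deg -6.63 y at x550 -65.6 [[557.  -66.4  10. ]
 [598.9 -71.3  10. ]]
  return _methods._mean(a, axis=axis, dtype=dtype,
  ret = ret.dtype.type(ret / rcount)
Traceback (most recent call last):
  File "w.py", line 22, in <module>
    y=(H>18)&(H<32)&(S>150)&(V>120)&(v<60);yt=big(y);print('yellow z',np.percentile(Z[yt],[5,50,95]).round(1),rect(P(yt&(Z>84),88)))
                                              ~~~^^^
  File "w.py", line 10, in big
    n,l,st,_=cv2.connectedComponentsWithStats(m.astype(np.uint8));return l==1+np.argmax(st[1:,4])
                                                                              ~~~~~~~~~^^^^^^^^^^
ValueError: attempt to get argmax of an empty sequence
```

View pics/a.png

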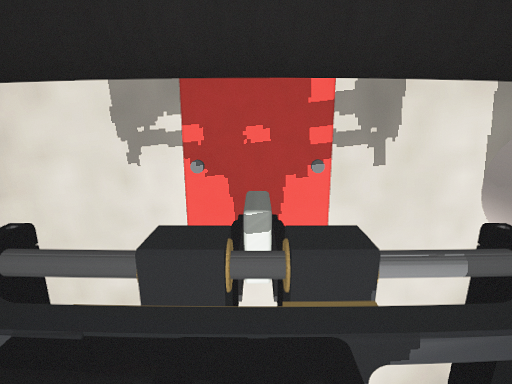

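The wrist view shows the fin gripped at (257,210) and the base edges symmetric. The measured centreline at y = −80 is x = 585.3 (wanted 585.2), with yaw 83.5°. I close in gently.

arm_command:
  rows:
    - [[0.02,0,0,0,0,0.0003,-1],[0.05,0,0,0,0,0.0003,-1],[0.08,0,0,0,0,0.0003,-1],[0.1,0,0,0,0,0.0003,-1],[0.11,0,0,0,0,0.0003,-1],[0.12,0,0,0,0,0.0003,-1],[0.12,0,0,0,0,0.0003,-1]]

```text
t: 7.02
eef_pos: [577.8, -142.8, 209.7]
tcp_rot: [3.141, -0.0, 1.454]
ft_force: [0.2, -2.2, -2.8]
opening: 0.143
grip_force: 30.0
```

arm_command:
  rows:
    - [[0.005,0,0,0,0,0,-1],[0.01,0,0,0,0,0,-1],[0.015,0,0,0,0,0,-1],[0.02,0,0,0,0,0,-1],[0.02,0,0,0,0,0,-1]]

```text
t: 7.43
eef_pos: [578.1, -139.9, 209.7]
tcp_rot: [-3.142, -0.0, 1.454]
ft_force: [0.4, -2.6, -3.5]
opening: 0.144
grip_force: 30.0
```

arm_command:
  rows:
    - [[0.005,0,0,0,0,0,-1],[0.01,0,0,0,0,0,-1],[0.015,0,0,0,0,0,-1],[0.015,0,0,0,0,0,-1]]

```text
t: 7.77
eef_pos: [578.3, -137.6, 209.7]
tcp_rot: [-3.142, -0.0, 1.454]
ft_force: [-0.2, -2.4, -4.5]
opening: 0.146
grip_force: 30.0
```

arm_command:
  rows:
    - [[0.005,0,0,0,0,0,-1],[0.01,0,0,0,0,0,-1],[0.015,0,0,0,0,0,-1],[0.015,0,0,0,0,0,-1]]

```text
t: 8.1
eef_pos: [578.7, -135.9, 209.8]
tcp_rot: [3.141, 0.001, 1.454]
ft_force: [0.6, -7.2, -4.5]
opening: 0.143
grip_force: 30.0
```

arm_command:
  rows:
    - [[0.005,0,0,0,0,0,-1],[0.01,0,0,0,0,0,-1],[0.01,0,0,0,0,0,-1]]

```text
t: 8.35
eef_pos: [579.0, -135.5, 210.1]
tcp_rot: [3.14, 0.002, 1.454]
ft_force: [-0.7, -16.7, -2.6]
opening: 0.145
grip_force: 30.0
```

arm_command:
  rows:
    - [[0,0,0,0,0,0,0],[0,0,0,0,0,0,0],[0,0,0,0,0,0,0],[0,0,0,0,0,0,0],[0,0,0,0,0,0,0],[0,0,0,0,0,0,0]]

```text
t: 8.85
eef_pos: [578.8, -133.8, 209.8]
tcp_rot: [3.141, -0.0, 1.454]
ft_force: [-0.1, 0.1, 0.4]
opening: 0.482
grip_force: 0.0
```

arm_command:
  rows:
    - [[0,0,-0.1,0,0,0,0],[0,0,-0.3,0,0,0,0],[0,0,-0.55,0,0,0,-0.2],[0,0,-0.8,0,0,0,-1],[0,0,-1,0,0,0,-1],[0,0,-1,0,0,0,-1]]

```text
t: 9.35
eef_pos: [579.2, -134.0, 365.8]
tcp_rot: [3.133, 0.002, 1.454]
ft_force: [1.1, -0.0, -0.6]
opening: 0.273
grip_force: 0.0
```

arm_command:
  rows:
    - [[0,0,-0.25,0,0,0,-1],[0,0,-0.5,0,0,0,-1],[0,0,-0.7,0,0,0,-1],[0,0,-0.7,0,0,0,-1]]

```text
t: 9.68
eef_pos: [578.8, -133.9, 470.5]
tcp_rot: [3.133, 0.002, 1.454]
ft_force: [0.4, 0.2, 0.6]
opening: 0.022
grip_force: 0.0
```

```bash
python3 snap.py b; python3 m2.py b
```

```text
9.6833 [ 578.79902255 -133.90385807  470.47542955] [3.13296095e+00 1.73665758e-03 1.45395251e+00] [0.35708127 0.16621705 0.64571281] 0.02178465753317793
top base 872 [593.3  -1.3] [200.9  86.2] 83.39
top yellow 115 86.034338104776 [605.7 106.2] [29.5 41.8] 83.18
top hob tilt rad 0.0 10494 rect [552.9 251.8] [297.9 376.6] 83.12
top saddle-ish 80 [597.7  50.6  80.8]
scene base 871 [589.6 -56.2] [197.4  89.9] 83.39
scene yellow 96 88.04478895820404 [606.2 110.4] [31.8 39. ] 82.62
scene hob tilt rad 0.0083 10375 rect [550.9 240.3] [328.7 381.1] 83.11
scene saddle-ish 102 [600.9  52.6  81.7]
```

View pics/b.png

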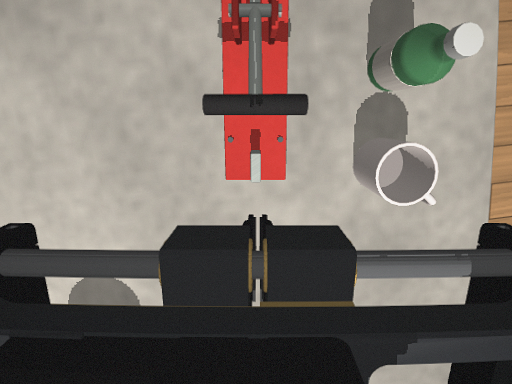

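The wrist view shows the jack square and undisturbed with its bar at (255,104), and the mug and bottle untouched. The top-view lateral check gives clip −589.3 against jack −589.5, so it is centred. I move the closed fingertips above the bar.

arm_command:
  rows:
    - [[0.12,0,0.05,0.0014,0,0,-1],[0.3,0,0.2,0.0014,0,0,-1],[0.45,0,0.4,0.0014,0,0,-1],[0.55,0,0.6,0.0014,0,0,-1],[0.55,0,0.7,0.0014,0,0,-1],[0.55,0,0.7,0.0014,0,0,-1],[0.55,0,0.7,0.0014,0,0,-1]]

```text
t: 10.42
eef_pos: [588.5, -52.1, 358.2]
tcp_rot: [-3.129, -0.0, 1.454]
ft_force: [-0.1, 0.5, 0.8]
opening: 0.006
grip_force: 0.0
```

```bash
python3 - <<'E'
from h import *
import pickle
f=np.load("b.npz");p,d=f["p"],f["d"];C=cam("wrist",pickle.load(open("b.pkl","rb")));X=cloud(C,d);Z=X[...,2];v,u=np.indices(d.shape)
m=(u>195)&(u<320)&(v>85)&(v<122)&(Z>153)&(Z<170);c=X[m];print(rect(c),np.percentile(Z[m],[5,50,95]))
q=np.array(rect(c)[0]);print('e_x',q@[.1158,.9933],'lat',q@[-.9933,.1158])
E
```

```text
(array([589.4, -54.2]), array([ 18.5, 100.3]), 83.56) [154.42652737 158.02261098 159.90882269]
e_x 14.415660000000003 lat -591.7273799999999
```

arm_command:
  rows:
    - [[-0.013,0,0.06,-0.0018,0,0,-1],[-0.03,0,0.1,-0.0018,0,0,-1],[-0.054,0,0.14,-0.0018,0,0,-1],[-0.077,0,0.18,-0.0018,0,0,-1],[-0.092,0,0.22,-0.0018,0,0,-1],[-0.108,0,0.26,-0.0018,0,0,-1],[-0.124,0,0.3,-0.0018,0,0,-1],[-0.134,0,0.34,-0.0018,0,0,-1],[-0.144,0,0.38,-0.0018,0,0,-1],[-0.153,0,0.425,-0.0018,0,0,-1]]

```text
t: 11.25
eef_pos: [585.3, -75.6, 296.1]
tcp_rot: [3.138, 0.001, 1.453]
ft_force: [0.5, -4.9, 6.7]
opening: 0.003
grip_force: 3.2
```

```bash
python3 snap.py c; python3 m2.py c
```

```text
11.25 [585.29638923 -75.58928972 296.13258044] [3.13768002e+00 5.80282665e-04 1.45335485e+00] [ 0.46012402 -4.85361897  6.70953618] 0.0025075885736885097
top base 425 [598.6  45.3] [111.1  87.5] 82.86
top yellow 128 98.31762848646895 [605.6 107.6] [31.2 42.2] 84.36
top hob tilt rad 0.0433 8068 rect [553.  251.8] [299.2 376. ] 83.26
top saddle-ish 134 [595.8  42.9  82.3]
scene base 830 [589.6 -61.1] [189.4  88.8] 83.37
scene yellow 101 99.47500415326442 [606.3 110.2] [31.9 41. ] 88.7
scene hob tilt rad 0.0505 10553 rect [552.4 251.5] [303.6 381. ] 83.38
scene saddle-ish 194 [597.   26.9  84.9]
```

View pics/q_c.png

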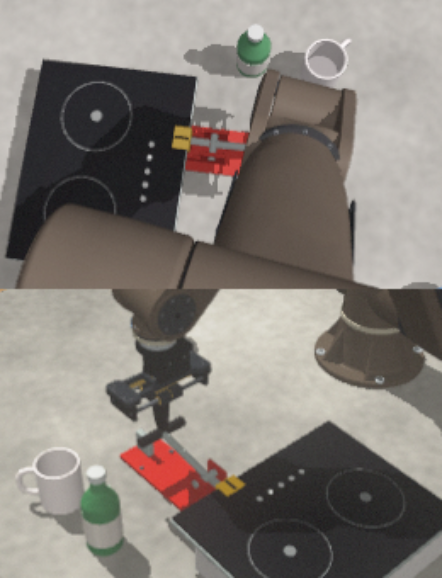

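arm_command:
  rows:
    - [[0,0,0.04,0,0,0,-1],[0,0,0.08,0,0,0,-1],[-0.003,0,0.12,0,0,0,-1],[-0.003,0,0.16,0,0,0,-1],[0,0,0.2,0,0,0,-1],[0.003,0,0.23,0,0,0,-1],[0.008,0,0.255,0,0,0,-1],[0.008,0,0.265,0,0,0,-1],[0.01,0,0.27,0,0,0,-1]]

```text
t: 12.15
eef_pos: [585.5, -73.5, 255.5]
tcp_rot: [3.139, 0.0, 1.454]
ft_force: [-1.4, -6.7, 9.5]
opening: 0.005
grip_force: 4.2
```

arm_command:
  rows:
    - [[0,0,0.01,0,0,0,-1],[0,0,0.02,0,0,0,-1],[0,0,0.02,0,0,0,-1]]

```text
t: 12.4
eef_pos: [585.4, -73.5, 254.2]
tcp_rot: [3.138, 0.0, 1.454]
ft_force: [-6.4, -4.4, 23.9]
opening: 0.005
grip_force: 12.2
```

```bash
python3 snap.py d; python3 m2.py d
```

```text
12.4 [585.40782468 -73.48328045 254.24731013] [3.13800181e+00 2.90528925e-04 1.45382952e+00] [-6.44226987 -4.39519898 23.87731992] 0.005463354902366718
top base 401 [599.   47.3] [113.8  86.9] 83.81
top yellow 132 114.30723755885128 [606.3 109.3] [31.8 43.7] 84.63
top hob tilt rad 0.0999 6886 rect [553.3 253.8] [295.7 376.1] 83.22
top saddle-ish 137 [596.1  44.4  78.5]
scene base 637 [594.5 -65.8] [178.3  83.1] 79.96
scene yellow 101 115.7303685492775 [607.4 112.9] [31.3 40.4] 80.46
scene hob tilt rad 0.1071 10880 rect [554.6 253.5] [300.4 383.6] 83.32
scene saddle-ish 174 [597.1  22.6  75.5]
```

arm_command:
  rows:
    - [[-0.003,0,-0.03,0,0,0,-1],[-0.005,0,-0.06,0,0,0,-1],[-0.008,0,-0.09,0,0,0,-1],[-0.01,0,-0.12,0,0,0,-1],[-0.01,0,-0.15,0,0,0,-1],[-0.01,0,-0.18,0,0,0,-1],[-0.008,0,-0.21,0,0,0,-1],[-0.005,0,-0.24,0,0,0,-1],[0,0,-0.265,0,0,0,-1],[0.003,0,-0.29,0,0,0,-1]]

```text
t: 13.38
eef_pos: [585.3, -72.8, 296.3]
tcp_rot: [3.139, -0.0, 1.454]
ft_force: [-0.3, 3.8, 3.6]
opening: 0.005
grip_force: 1.9
```

arm_command:
  rows:
    - [[0.006,0,-0.02,0,0,0,-1],[0.012,0,-0.04,0,0,0,-1],[0.018,0,-0.06,0,0,0,-1],[0.025,0,-0.08,0,0,0,-1],[0.032,0,-0.1,0,0,0,-1],[0.04,0,-0.12,0,0,0,-1],[0.05,0,-0.14,0,0,0,-1],[0.06,0,-0.16,0,0,0,-1],[0.07,0,-0.18,0,0,0,-1],[0.08,0,-0.2,0,0,0,-1]]

```text
t: 14.22
eef_pos: [586.7, -61.2, 326.4]
tcp_rot: [3.139, 0.001, 1.454]
ft_force: [-0.9, -2.2, 2.6]
opening: 0.006
grip_force: 1.4
```

arm_command:
  rows:
    - [[0.01,0,-0.02,0,0,0,-1],[0.022,0,-0.04,0,0,0,-1],[0.034,0,-0.06,0,0,0,-1],[0.046,0,-0.08,0,0,0,-1],[0.058,0,-0.1,0,0,0,-1],[0.07,0,-0.12,0,0,0,-1],[0.07,0,-0.13,0,0,0,-1],[0.07,0,-0.14,0,0,0,-1]]

```text
t: 14.88
eef_pos: [587.9, -50.2, 347.0]
tcp_rot: [3.139, -0.001, 1.454]
ft_force: [0.2, 0.7, 0.9]
opening: 0.005
grip_force: 0.6
```

```bash
python3 snap.py e; python3 m2.py e
```

```text
14.8833 [587.86591303 -50.16838681 347.02736425] [ 3.13928441e+00 -5.59719008e-04  1.45392923e+00] [0.18461744 0.72730792 0.92869994] 0.004687317206248482
top base 184 [601.3  65.5] [66.2 86.7] 83.28
top yellow 118 86.1149687531938 [605.7 106.4] [30.  42.4] 82.83
top hob tilt rad 0.0001 10301 rect [553.  250.6] [298.9 375.7] 83.08
top saddle-ish 87 [597.7  50.6  80.3]
scene base 873 [589.9 -56.7] [198.3  89.2] 83.38
scene yellow 99 88.01137548170823 [607.6 109.6] [31.5 43.1] 84.98
scene hob tilt rad 0.0089 10366 rect [551.4 242.7] [321.1 381.4] 82.92
scene saddle-ish 107 [602.1  52.2  81.7]
```

Closed again and the jack is not visibly shifted. I back off for a precise check that the nose is still flush before the second stroke.

arm_command:
  rows:
    - [[-0.02,0,-0.15,0,0,0,-1],[-0.2,0,-0.4,0,0,0,-1],[-0.4,0,-0.65,0,0,0,-1],[-0.55,0,-0.8,0,0,0,-1],[-0.55,0,-0.8,0,0,0,-1],[-0.55,0,-0.8,0,0,0,-1],[-0.55,0,-0.8,0,0,0,-1]]

```text
t: 15.62
eef_pos: [577.7, -132.3, 465.9]
tcp_rot: [3.141, -0.001, 1.453]
ft_force: [0.1, 0.8, -1.0]
opening: 0.006
grip_force: 0.0
```

```bash
python3 snap.py f; cat > fin.py <<'E'
from h import *
import pickle
for k in "bf":
    f=np.load(k+".npz");p,d=f["p"],f["d"];s=pickle.load(open(k+".pkl","rb"));C=cam("wrist",s);X=cloud(C,d);Z=X[...,2];v,u=np.indices(d.shape)
    H,S,V=cv2.split(cv2.cvtColor(p,cv2.COLOR_RGB2HSV));E=np.array([[.1158,.9933],[-.9933,.1158]])
    m=((H<6)|(H>174))&(S>150)&(V>60)&(Z<22)&(d>0)&(v<200)
    Q=onz(C,np.c_[u[m],v[m]],10)[:,:2]@E.T
    m2=(u>235)&(u<280)&(v>130)&(v<200)&(Z>44)&(Z<62);F=onz(C,np.c_[u[m2],v[m2]],52)
    print(k,s["eef_pos"].round(1),'tail',np.percentile(Q[:,0],.3).round(1),'lat',(np.percentile(Q[:,1],[1,99]).mean()).round(1),'rect',rect(onz(C,np.c_[u[m],v[m]],10))[2],'fin',(np.array(rect(F)[0])@E.T).round(1),rect(F)[1:])
E
python3 fin.py; python3 m2.py f
```

```text
15.6167 [ 577.73194713 -132.34052437  465.90121686] [ 3.14056648e+00 -5.71700967e-04  1.45308375e+00] [ 0.13918674  0.84033319 -1.04763409] 0.006395772191652177
b [ 578.8 -133.9  470.5] tail -87.5 lat -591.5 rect 83.49 fin [ -62.8 -591.7] (array([40.6, 13.3]), 83.45)
f [ 577.7 -132.3  465.9] tail -87.1 lat -591.6 rect 83.45 fin [ -62.4 -591.9] (array([40.3, 12.1]), 83.27)
top base 851 [5.935e+02 3.000e-01] [197.6  86.2] 83.39
top yellow 115 86.21835890499187 [605.4 106.7] [30.6 41.9] 84.25
top hob tilt rad 0.0002 10499 rect [553.  250.9] [299.5 376.5] 83.13
top saddle-ish 80 [597.8  50.5  80.9]
scene base 870 [590.  -56.2] [197.4  89.2] 83.37
scene yellow 100 87.81517889496695 [605.9 109.1] [30.9 41.5] 84.89
scene hob tilt rad 0.0082 10346 rect [551.7 239.7] [329.6 379.9] 83.08
scene saddle-ish 101 [602.2  53.1  81.5]
```

Tail and fin are unchanged (within 0.4 mm). Second stroke.

arm_command:
  rows:
    - [[0.15,0,0.05,0,0,0,-1],[0.35,0,0.25,0,0,0,-1],[0.5,0,0.5,0,0,0,-1],[0.54,0,0.65,0,0,0,-1],[0.54,0,0.72,0,0,0,-1],[0.54,0,0.72,0,0,0,-1],[0.54,0,0.72,0,0,0,-1]]

```text
t: 16.35
eef_pos: [588.0, -52.3, 359.2]
tcp_rot: [3.14, -0.0, 1.454]
ft_force: [0.4, -0.1, 0.3]
opening: 0.005
grip_force: 0.0
```

arm_command:
  rows:
    - [[-0.013,0,0.06,0,0,0,-1],[-0.03,0,0.1,0,0,0,-1],[-0.054,0,0.14,0,0,0,-1],[-0.075,0,0.18,0,0,0,-1],[-0.09,0,0.22,0,0,0,-1],[-0.105,0,0.26,0,0,0,-1],[-0.12,0,0.3,0,0,0,-1],[-0.13,0,0.34,0,0,0,-1],[-0.14,0,0.38,0,0,0,-1],[-0.148,0,0.425,0,0,0,-1]]

```text
t: 17.18
eef_pos: [585.3, -75.0, 295.4]
tcp_rot: [3.137, 0.001, 1.453]
ft_force: [1.1, -5.2, 6.5]
opening: 0.003
grip_force: 3.2
```

arm_command:
  rows:
    - [[0,0,0.04,0,0,0,-1],[0,0,0.08,0,0,0,-1],[-0.003,0,0.12,0,0,0,-1],[-0.003,0,0.16,0,0,0,-1],[0,0,0.2,0,0,0,-1],[0.003,0,0.23,0,0,0,-1],[0.008,0,0.255,0,0,0,-1],[0.008,0,0.265,0,0,0,-1],[0.01,0,0.27,0,0,0,-1]]

```text
t: 17.93
eef_pos: [585.6, -73.0, 255.1]
tcp_rot: [3.138, 0.0, 1.454]
ft_force: [-3.0, -6.7, 14.4]
opening: 0.003
grip_force: 7.0
```

arm_command:
  rows:
    - [[0,0,0.01,0,0,0,-1],[0,0,0.015,0,0,0,-1],[0,0,0.015,0,0,0,-1],[0,0,0.015,0,0,0,-1],[0,0,0.015,0,0,0,-1]]

```text
t: 18.35
eef_pos: [585.5, -73.0, 254.3]
tcp_rot: [3.137, 0.001, 1.454]
ft_force: [-6.0, -5.1, 22.9]
opening: 0.003
grip_force: 11.8
```

```bash
python3 snap.py g; python3 m2.py g
```

```text
18.35 [585.47246341 -72.97070638 254.32746444] [3.13736659e+00 5.87760317e-04 1.45374036e+00] [-6.01547484 -5.1025792  22.90820165] 0.002815847664633268
top base 396 [599.2  48.3] [111.5  87. ] 82.86
top yellow 132 113.99310348314498 [606.  109.3] [31.4 42.5] 84.29
top hob tilt rad 0.1002 6890 rect [553.  252.9] [297.  376.1] 83.2
top saddle-ish 135 [596.3  44.4  78.8]
scene base 638 [596.  -66.3] [179.5  83. ] 78.87
scene yellow 105 115.7322660366575 [606.1 113. ] [29.1 40.7] 78.56
scene hob tilt rad 0.1076 10876 rect [553.4 252.8] [303.1 379.8] 83.4
scene saddle-ish 173 [596.4  22.2  75.9]
```

View pics/q_g.png

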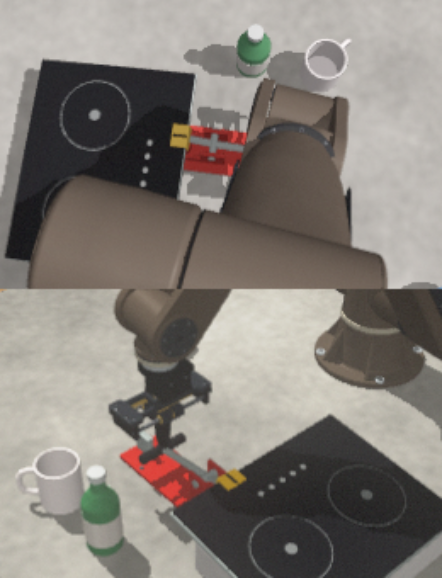

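The view shows the handle held fully down, the hob front raised (tilt about 0.1 rad) on the jack, and the bottle and mug in place.

```bash
python3 -c "
from cell import *
print(job_done())"
```

```text
the job is handed in; nothing more can be done
None
```

The job is handed in at about 18.5 s on the clock: the jack is flush and centred under the clip, the trial lift and gentle lowering are done, and the handle is held fully down on the second stroke (measured hob tilt about 0.1 rad), with the bottle, mug and bowl left alone.

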